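# Close the label printer's cover without letting it slam

### The arm

A 7-joint arm with a two-finger parallel gripper is mounted at the origin on the work surface. World frame = base frame: x ahead of the robot, y to its left, z up, the work surface at z = 0. Lengths are in mm, angles in rad, forces in N, time in s.
With the tool pointing down it reaches from about 425 to 950 mm from the base axis. Payload 4.7 kg.
Tool frame: the origin (TCP) lies at the very end of the fingers, on their centre line; the grasp point (between the pads) lies 19 mm behind it (manip.hold_point_z is the z of the grasp point in the tool frame, in mm); z points along the fingers, y is the direction in which the jaws open and shut (so a half turn about z gives the same grasp; the last joint's range is limited). The gripper opens to 85 mm and grips with 20 to 120 N. Pads are 22 mm wide; open, the fingers measure 114 mm over their backs; the gripper's body (76 mm by 85 mm) begins 54 mm behind the grasp point. The pads swing forward as they close: fully open they stand 13 mm farther back than shut.
Start: joints at [1.263, 0.469, -0.049, 1.532, 0.024, 1.141, -0.082], TCP at [185.808, -648.941, 231.335] pointing down, gripper open.
Joint ranges: [-2.59, 2.59], [-0.33, 1.99], [-1.39, 1.29], [0.1, 2.45], [-1.04, 4.18], [0.21, 1.99], [-2.66, 2.66]. Speed limits (rad/s): [2.57, 2.57, 3.14, 3.14, 3.14, 3.14, 3.14].

### API

Orientations are given as a unit quaternion [x, y, z, w].
In Python, from bench import manip, eyes, ticket gives the robot as it stands. The module is installed in compiled form; this text tells all that it offers.
- The arm moves only by the tool jog_arm, never from a script. Its argument "moves" is a list of rows, each an object of numbers: "jaw": the opening, from 0 (shut) to 1 (fully open); "tx", "ty", "tz": the shift along the tool's x, y, z in mm; "roll": the turn about the tool's z in rad. In form: [{"jaw": .., "tx": .., "ty": .., "tz": .., "roll": ..}, ...]. A call has 1 to 20 rows; each row is the pose to reach, as a shift and turn from the pose commanded when the call began, along the tool's axes at that moment; what a row does not reach only later rows make up. A row lasts 1/12 s, in which the tool goes at most 41.7 mm and 7.16 degrees, less where a joint would pass 70% of its speed; a pose out of reach is approached as far as the arm can. A call with a gripper value outside its range is refused whole. The fingers move at their own pace and stop on an object; "grip_force" is the grip in N (left out, the last holds). Time passes only in rows, so rows that repeat a pose let the fingers close. It gives the time, the measured TCP pose, the force and the opening at its end, in the units of the state.
- manip.read_state(): the state, without advancing time (a new reading comes with each control period).
- eyes.grab_frame(name): name is "scene" or "top" or "wrist"; returns a dict with "pixels" (420x560x3 uint8, red, green, blue), "camera_matrix" (3x3 intrinsics, pixels), "world_from_camera" (4x4, takes a point from camera to world coordinates). Camera axes: x right, y down, z forward; pixel columns grow to the right and rows downward; lengths in mm; the calibration is good to about 2 mm. A picture is of the moment at which its call begins. There is no depth.
- ticket.close_job(): hands the job in, once; it reports no verdict.
The state is a dict: "time": time; "joint_positions": joint angles; "dq": joint speeds; "effort": joint torques, N m; "tool_pos": TCP position; "tool_rot": TCP orientation; "force": force on the tool from outside, world axes, zero at the start; "moment": the same for the moment, N m; "gripper_width": opening from 0.0 (shut) to 1.0 (fully open).
Only numpy, scipy, OpenCV 4.12 (cv2) and the standard library are available. Lean on these libraries where they do the work, as an engineer would, in place of code of your own. Each camera call takes 0.05 s, during which the arm holds its last target. There are 200 camera calls.

### The job

The label printer has a new roll and its cover stands open, leaning back; close it without letting it bang. Reach over and tip the cover forward from behind until it starts to fall, get the fingers in front in time to catch its front lip from below on the outside of a finger while it is still well up, then lower it slowly on the finger until it is fully shut and take the hand away. Do not grip the cover or force it, never let it drop, and leave everything else on the desk where it stands.

Things in the scene. Friction and masses are not known exactly. Their poses are not given: they have to be found in the camera images.
- printer: Light grey label printer, 146 deep x 150 wide, open base 96 mm tall, fixed to the desk, side-on to the robot with its front turned roughly to the robot's right (-y). Origin: under the middle of the base, on the desk; x axis from its front to its rear (hinge side), z up. Front face of the base at x = -62 mm, rear face at +84 mm.
- hinge (a point): Middle of the cover's hinge line, on the rear top edge of the base, 98 mm above the desk, 84 mm behind the printer's origin. The hinge runs along the printer's y axis. The cover is a shell 147 mm long, 150 wide, 43 deep, walls 4 to 5 mm, hollow on its underside (which faces the printer's front while it is open).
- cover (a joint): Cover angle: 0 = shut (level), 1.70 = open stop, leaning back, where it rests at first. Balance at about 1.2: above it falls back to the stop, below it falls shut. Mass about 0.4 kg; tipping takes about 1.5 N at its far edge, holding about 2 N at the lip. A worn damper slows it: from just past the balance it takes 3 to 4 s to fall and bangs shut at 0.65 to 0.9 rad/s.
- lip (a point): Middle of the front bottom edge of the cover's blue lip, 167 mm from the hinge in the plane of the underside; moves with the cover. The lip is a plate 130 mm wide, 8 thick, standing out 20 mm from the cover's front wall. Shut, its underside is 99 mm above the desk and it overhangs the front of the base by 20 mm, with free space below.
- outer_edge (a point): Middle of the cover's outer edge where top panel and front wall meet (150 mm wide): 147 mm along the cover from the hinge, 43 mm out from the plane of its underside. With the cover open it is its upper rear edge, about 238 mm above the desk. Moves with the cover.
- spare_roll: Spare roll of white labels standing on end, 72 mm diameter, 58 mm tall, loose. Origin under its centre. Leave alone.
- stamp: Rubber stamp with wooden handle, foot 30 x 56 mm, 66 mm tall, loose. Origin under its centre. Leave alone.
- stapler: Red stapler lying along its x axis, 135 x 34 mm, 48 mm tall, loose. Origin under its centre. Leave alone.
- glue_stick: Yellow glue stick with a white cap standing upright, 26 mm diameter, 90 mm tall, loose. Origin under its centre. Leave alone.
- clip_tray: Small clear open tray, 75 x 55 mm, 28 mm tall, loose. Origin under its centre. Leave alone.
- mug: Blue mug, 80 mm diameter, 92 mm tall, handle towards its y axis, loose. Origin under its centre. Leave alone.
- punch: Two-hole paper punch with a blue press bar, 90 x 100 mm, 60 mm tall, loose. Origin under its centre. Leave alone.

How it is judged:
By the outcome, as a careful person would: the job done as asked, in the order asked, and still so for the second after the job is handed in, with the robot touching nothing.
It also fails if it takes over 45 s, if anything falls off the work surface, if the arm or the gripper's body presses on something with over 40 N, if the wrist force passes 120 N, or if a joint passes its speed limit or range.

## Working session

There is one attempt and no reset: what is moved stays moved. The work goes in short steps, Python scripts to look and compute and a tool call to move; the robot and the scene stay as the last step left them, time stands still between calls to the robot, and variables do not carry over. Pictures are saved under pics/ and viewed, about 8 in all and at most 12, crops included, and the job is handed in when it is done.

Besides the shell and the picture viewer there is one more tool, called after "Request:" as name([rows], argument=value, ...), one row to a line, values as JSON. jog_arm: Moves the arm, as the interface text tells. Its arguments: {"type":"object","properties":{"moves":{"type":"array"},"grip_force":{"type":"number"}},"required":["moves"]}

```bash
mkdir -p pics
cat > h.py <<'E'
import numpy as np, cv2
from bench import manip, eyes
def snap(n,f):
    d=eyes.grab_frame(n); cv2.imwrite(f'pics/{f}.png',d['pixels'][:,:,::-1]); np.savez(f'pics/{f}.npz',**d); return d
def ray(d,u,v):
    K=np.array(d['camera_matrix']);T=np.array(d['world_from_camera'])
    r=T[:3,:3]@np.linalg.solve(K,[u,v,1.]); return T[:3,3],r
def atz(d,u,v,z):
    o,r=ray(d,u,v); return o+r*(z-o[2])/r[2]
def proj(d,P):
    K=np.array(d['camera_matrix']);T=np.array(d['world_from_camera'])
    c=(np.asarray(P,float)-T[:3,3])@T[:3,:3]; p=c@K.T; return p[...,:2]/p[...,2:]
E
python3 - <<'E'
from h import *
for n in ['scene','top']:
    d=snap(n,n+'0'); print(n,np.round(d['world_from_camera'],3).tolist(),np.round(d['camera_matrix'],1).tolist())
a=cv2.imread('pics/scene0.png');b=cv2.imread('pics/top0.png')
s=manip.read_state(); print(s); print(manip.hold_point_z)
E
```

```text
scene [[0.936, -0.257, 0.24, 337.728], [-0.352, -0.666, 0.657, -699.926], [-0.009, -0.7, -0.714, 856.315], [0.0, 0.0, 0.0, 1.0]] [[386.8, 0.0, 285.7], [0.0, 386.8, 213.7], [0.0, 0.0, 1.0]]
top [[0.002, -0.995, 0.103, 469.624], [-1.0, -0.004, -0.016, -7.617], [0.016, -0.103, -0.995, 1235.797], [0.0, 0.0, 0.0, 1.0]] [[431.3, 0.0, 283.8], [0.0, 431.3, 215.3], [0.0, 0.0, 1.0]]
{'time': 0.1, 'joint_positions': array([ 1.26310541,  0.46936612, -0.04860086,  1.53358418,  0.02409545,
        1.14103392, -0.08230601]), 'dq': array([ 0.00108003, -0.00167184,  0.00043583, -0.00486286, -0.00120328,
       -0.00096201,  0.00013661]), 'effort': array([ 5.89747378e-04, -5.11513996e+01, -4.67416656e-02, -2.38390589e+01,
        1.08261273e-02,  4.37611394e-03, -3.07383652e-05]), 'tool_pos': array([ 185.62362478, -648.41286452,  230.35869301]), 'tool_rot': array([ 9.90297923e-01,  1.38957576e-01, -1.54195002e-04, -8.89809789e-04]), 'force': array([-0.32122605,  0.10963311, -0.41667989]), 'moment': array([ 0.03323604, -0.01533142,  0.00264085]), 'gripper_width': 1.000136086721362}
-18.700000000000003
```

View pics/scene0.png

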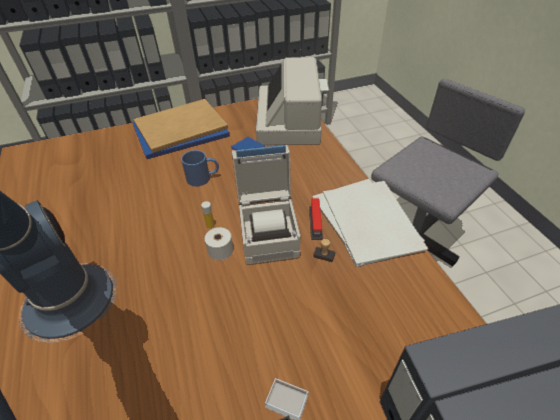

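View pics/top0.png

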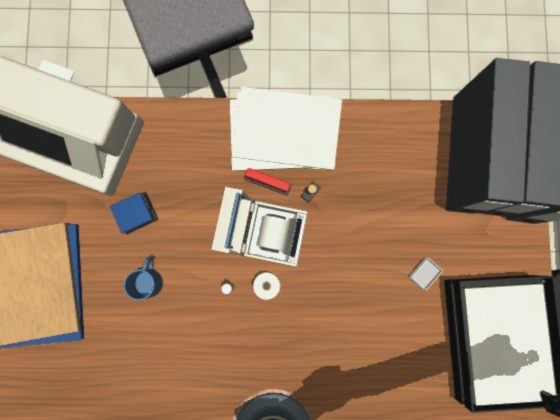

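The top view shows the printer near (262,232) with its front to the right and the open cover at (230,220). The stapler and stamp are on its far side, the spare roll and glue stick on its near side. I'll enlarge both views.

Run:
```python
import cv2,numpy as np
b=cv2.imread('pics/top0.png')[165:315,195:335];a=cv2.imread('pics/scene0.png')[130:270,190:345]
b=cv2.resize(b,(560,600),interpolation=cv2.INTER_CUBIC);cv2.imwrite('pics/topc.png',b)
cv2.imwrite('pics/scenec.png',cv2.resize(a,None,fx=4,fy=4,interpolation=cv2.INTER_CUBIC))
```

```text
(no output)
```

View pics/topc.png

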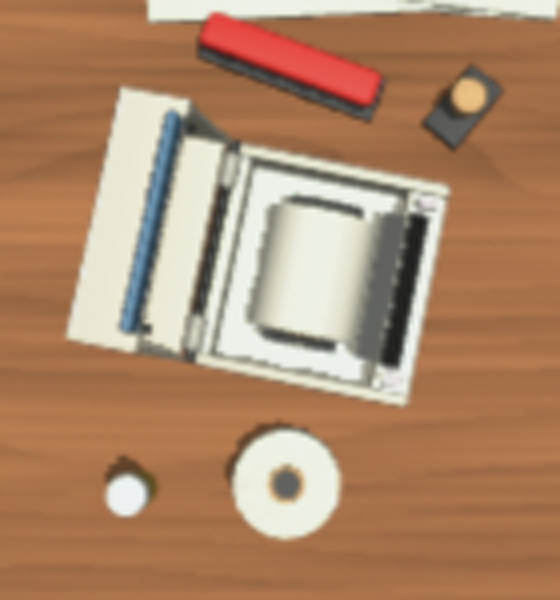

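View pics/scenec.png

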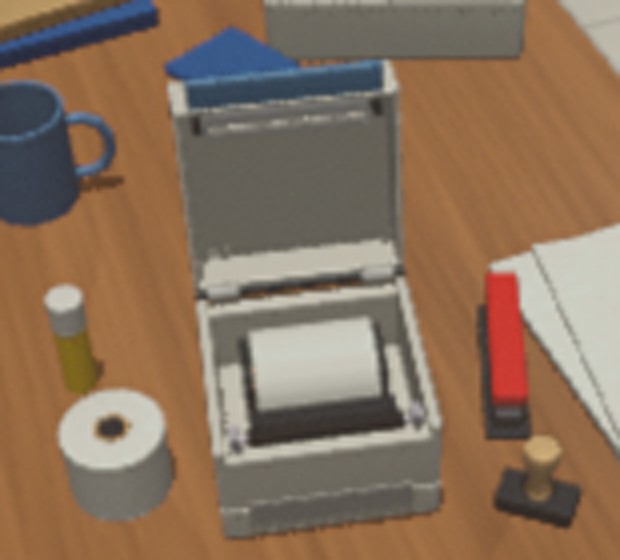

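```bash
cat >> h.py <<'E'
def pose(p):
    x,y,a=p; return np.array([[np.cos(a),-np.sin(a),0,x],[np.sin(a),np.cos(a),0,y],[0,0,1,0],[0,0,0,1]])
def tow(p,P): return np.asarray(P,float)@pose(p)[:3,:3].T+pose(p)[:3,3]
def cov(th,l,o,y=0): # point on cover in printer frame
    c,s=np.cos(th),np.sin(th); return [84-l*c+o*s,y,98+l*s+o*c]
E
python3 - <<'E'
from h import *
from scipy.optimize import least_squares
d=dict(np.load('pics/top0.npz'));sc=dict(np.load('pics/scene0.npz'))
uv=np.array([[448,190],[407,403],[122,88],[68,340]])/4+[195,165]-0.375
P=np.array([[-62,-75,96],[-62,75,96],cov(1.7,147,43,-75),cov(1.7,147,43,75)])
r=least_squares(lambda p:(proj(d,tow(p,P))-uv).ravel(),[480,20,1.5])
p=r.x;print(p,r.fun.round(2));np.save('p.npy',p)
img=cv2.imread('pics/scene0.png')
Q=proj(sc,tow(p,np.vstack([P,[cov(1.7,167,0,-65),cov(1.7,167,0,65)],[[-62,-75,0],[-62,75,0]]])))
print(((Q-[190,130])*4).round(0).tolist())
print('lip',tow(p,cov(1.7,167,0)),'edge',tow(p,cov(1.7,147,43)),'hinge',tow(p,[84,0,98]),'lip shut',tow(p,cov(0,167,0)))
# others
def t(u,v,z): return atz(d,u/4+195,v/4+165,z).round(0)
print('roll',t(287,485,58),'glue',t(127,495,90),'stapler',t(212,38,48),t(375,90,48),'stamp',t(468,97,66))
print('mug',atz(d,143,284,92),'punch',atz(d,133,213,60),'tray',atz(d,426,274,28))
from scipy.spatial.transform import Rotation as R
print(R.from_quat(manip.read_state()['tool_rot']).as_matrix().round(3))
E
```

```text
[538.4929653  -13.71757288   1.37499514] [ 0.91 -1.17  0.25  1.2  -0.37 -0.1  -0.63  0.02]
[[440.0, 423.0], [210.0, 453.0], [386.0, 58.0], [165.0, 81.0], [381.0, 63.0], [180.0, 84.0], [438.0, 514.0], [222.0, 544.0]]
lip [559.02156501  89.78324996 263.60802335] edge [566.81625106 129.08239515 238.23441388] hinge [554.83537341  68.67736445  98.        ] lip shut [522.34510967 -95.1316181   98.        ]
roll [399.  19.  58.] glue [395. 123.  90.] stapler [707.  74.  48.] [671. -40.  48.] stamp [ 663. -104.   66.]
mug [406.84613551 341.07178179  92.        ] punch [596.55511793 384.81471661  60.        ] tray [ 432.00366637 -424.40600868   28.        ]
[[ 0.961  0.275 -0.001]
 [ 0.275 -0.961  0.002]
 [-0.    -0.002 -1.   ]]
```

Request:
jog_arm([
  {"jaw": 1, "tx": 60, "ty": -50, "tz": -79, "roll": 0.12},
  {"jaw": 1, "tx": 373, "ty": -308, "tz": -79, "roll": 0.474},
  {"jaw": 1, "tx": 373, "ty": -308, "tz": -79, "roll": 0.474},
  {"jaw": 1, "tx": 373, "ty": -308, "tz": -79, "roll": 0.474},
  {"jaw": 1, "tx": 373, "ty": -308, "tz": -79, "roll": 0.474},
  {"jaw": 1, "tx": 373, "ty": -308, "tz": -79, "roll": 0.474},
  {"jaw": 1, "tx": 373, "ty": -308, "tz": -79, "roll": 0.474},
  {"jaw": 1, "tx": 373, "ty": -308, "tz": -79, "roll": 0.474},
  {"jaw": 1, "tx": 373, "ty": -308, "tz": -79, "roll": 0.474},
  {"jaw": 1, "tx": 373, "ty": -308, "tz": -79, "roll": 0.474},
  {"jaw": 1, "tx": 373, "ty": -308, "tz": -79, "roll": 0.474},
  {"jaw": 1, "tx": 373, "ty": -308, "tz": -79, "roll": 0.474},
  {"jaw": 1, "tx": 373, "ty": -308, "tz": -79, "roll": 0.474},
  {"jaw": 1, "tx": 373, "ty": -308, "tz": -79, "roll": 0.474},
])

```text
time: 1.27
tool_pos: [461.0, -247.5, 310.3]
tool_rot: [0.996, -0.094, 0.0, -0.0]
force: [-0.3, -1.2, -0.2]
gripper_width: 1.001
```

Run:
```python
from h import *
from scipy.spatial.transform import Rotation as R
d=snap('scene','s1'); s=manip.read_state(); print(s['time'],s['tool_pos'],R.from_quat(s['tool_rot']).as_matrix().round(3),s['force'])
d2=snap('wrist','w1')
u,v=proj(d,s['tool_pos']);print(u,v)
i=cv2.imread('pics/s1.png')
x0=int(np.clip(u-100,0,360));y0=int(np.clip(v-130,0,220))
c=np.hstack([cv2.resize(i[y0:y0+200,x0:x0+200],(500,500),interpolation=cv2.INTER_CUBIC)[:420],cv2.imread('pics/w1.png')[:,130:430]])
cv2.imwrite('pics/c1.png',c);print(x0,y0)
```

```text
1.3167 [ 459.60794519 -249.70836792  309.99496512] [[ 0.981 -0.192 -0.001]
 [-0.192 -0.981 -0.   ]
 [-0.001  0.    -1.   ]] [-0.5756363  -0.69860795  0.17075597]
264.33657544895823 241.24797287257644
164 111
```

View pics/c1.png

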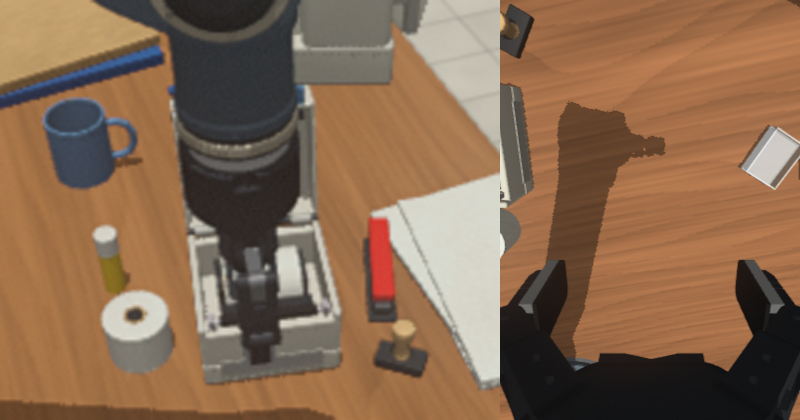

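The hand works and its pose agrees with the command. To choose the contact height I need the finger's outer profile, so I'll turn the hand side-on to the camera, once open and once shut.

Request:
jog_arm([
  {"jaw": 1, "tx": 0, "ty": 0, "tz": 0, "roll": -1.4},
  {"jaw": 1, "tx": 0, "ty": 0, "tz": -60, "roll": -1.4},
  {"jaw": 1, "tx": 0, "ty": 0, "tz": -60, "roll": -1.4},
  {"jaw": 1, "tx": 0, "ty": 0, "tz": -60, "roll": -1.4},
  {"jaw": 1, "tx": 0, "ty": 0, "tz": -60, "roll": -1.4},
  {"jaw": 1, "tx": 0, "ty": 0, "tz": -60, "roll": -1.4},
  {"jaw": 1, "tx": 0, "ty": 0, "tz": -60, "roll": -1.4},
  {"jaw": 1, "tx": 0, "ty": 0, "tz": -60, "roll": -1.4},
  {"jaw": 1, "tx": 0, "ty": 0, "tz": -60, "roll": -1.4},
  {"jaw": 1, "tx": 0, "ty": 0, "tz": -60, "roll": -1.4},
  {"jaw": 1, "tx": 0, "ty": 0, "tz": -60, "roll": -1.4},
  {"jaw": 1, "tx": 0, "ty": 0, "tz": -60, "roll": -1.4},
])

```text
time: 2.37
tool_pos: [458.3, -252.2, 369.8]
tool_rot: [0.824, 0.566, -0.0, -0.0]
force: [-0.3, -0.0, 0.1]
gripper_width: 1.001
```

Run:
```python
from h import *
d=snap('scene','s2'); s=manip.read_state(); print(s['time'],s['tool_pos'],s['joint_positions'])
```

```text
2.4167 [ 458.49159304 -251.93733242  369.87904136] [ 0.71533193  0.14290771 -0.33346874  1.67301354  0.04832407  1.33453808
  0.00439502]
```

Request:
jog_arm([
  {"jaw": 0, "tx": 0, "ty": 0, "tz": 0, "roll": 0},
  {"jaw": 0, "tx": 0, "ty": 0, "tz": 0, "roll": 0},
  {"jaw": 0, "tx": 0, "ty": 0, "tz": 0, "roll": 0},
  {"jaw": 0, "tx": 0, "ty": 0, "tz": 0, "roll": 0},
  {"jaw": 0, "tx": 0, "ty": 0, "tz": 0, "roll": 0},
  {"jaw": 0, "tx": 0, "ty": 0, "tz": 0, "roll": 0},
])

```text
time: 2.92
tool_pos: [459.7, -250.1, 370.3]
tool_rot: [0.824, 0.567, -0.0, 0.0]
force: [0.3, -0.1, 0.6]
gripper_width: 0.145
```

Run:
```python
from h import *
d=snap('scene','s3'); s=manip.read_state(); print(s['time'],s['tool_pos'],s['gripper_width'])
u,v=proj(d,s['tool_pos']);print(u,v)
x0=int(u-50);y0=int(v-80);o=[]
for f in 's2','s3':
    c=cv2.resize(cv2.imread(f'pics/{f}.png')[y0:y0+110,x0:x0+100],(400,440),interpolation=cv2.INTER_CUBIC)
    o.append(np.clip(c.astype(float)*2.2,0,255).astype(np.uint8))
cv2.imwrite('pics/c2.png',np.hstack(o));print(x0,y0)
# scale: px per 10mm along axis and lateral at tool
from scipy.spatial.transform import Rotation as R
M=R.from_quat(s['tool_rot']).as_matrix(); p=s['tool_pos']
for q in ([0,57,-13],[0,-57,-13],[0,57,-60],[0,0,-73],[0,14.5,0]): print(q,(proj(d,p+M@np.array(q))-[x0,y0])*4)
```

```text
2.9667 [ 459.66578231 -250.11713929  370.34668523] 0.053976198723478884
262.77423637299296 218.86744429051555
212 138
[0, 57, -13] [334.62102775 302.36275542]
[0, -57, -13] [ 68.72618531 302.68129894]
[0, 57, -60] [335.74042868 221.38297796]
[0, 0, -73] [193.79970073 197.7107919 ]
[0, 14.5, 0] [236.45794815 323.43476488]
```

View pics/c2.png

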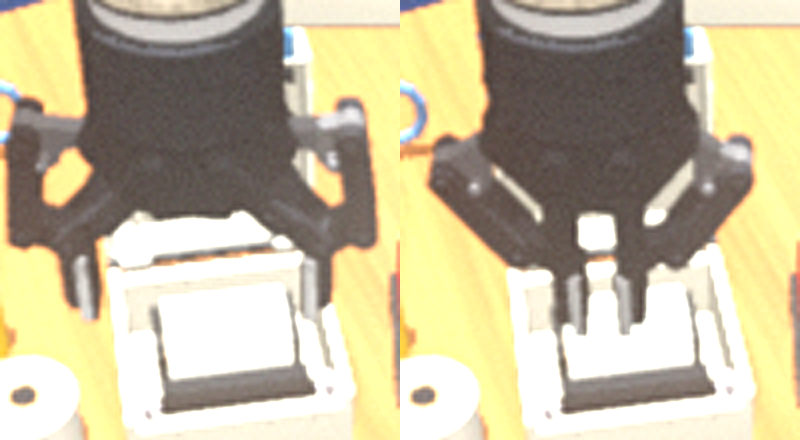

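The open finger carries knuckles about 84 mm out, some 40 mm above the tip. Shut, the fingertips are slim, with clear space up to the body. I'll keep the jaws shut and use the finger's outer side face, with tool x along the printer's x. Next I go behind the cover.

Request:
jog_arm([
  {"jaw": 0, "tx": 431, "ty": -42, "tz": 0, "roll": -0.17},
  {"jaw": 0, "tx": 431, "ty": -42, "tz": 0, "roll": -0.17},
  {"jaw": 0, "tx": 431, "ty": -42, "tz": 0, "roll": -0.17},
  {"jaw": 0, "tx": 431, "ty": -42, "tz": 0, "roll": -0.17},
  {"jaw": 0, "tx": 431, "ty": -42, "tz": 0, "roll": -0.17},
  {"jaw": 0, "tx": 431, "ty": -42, "tz": 0, "roll": -0.17},
  {"jaw": 0, "tx": 431, "ty": -42, "tz": 0, "roll": -0.17},
  {"jaw": 0, "tx": 431, "ty": -42, "tz": 0, "roll": -0.17},
  {"jaw": 0, "tx": 431, "ty": -42, "tz": 0, "roll": -0.17},
  {"jaw": 0, "tx": 431, "ty": -42, "tz": 0, "roll": -0.17},
  {"jaw": 0, "tx": 431, "ty": -42, "tz": 0, "roll": -0.17},
  {"jaw": 0, "tx": 431, "ty": -42, "tz": 0, "roll": -0.17},
  {"jaw": 0, "tx": 431, "ty": -42, "tz": 155, "roll": -0.17},
  {"jaw": 0, "tx": 431, "ty": -42, "tz": 155, "roll": -0.17},
  {"jaw": 0, "tx": 431, "ty": -42, "tz": 155, "roll": -0.17},
  {"jaw": 0, "tx": 431, "ty": -42, "tz": 155, "roll": -0.17},
  {"jaw": 0, "tx": 431, "ty": -42, "tz": 155, "roll": -0.17},
])

```text
time: 4.38
tool_pos: [570.9, 163.6, 208.5]
tool_rot: [0.773, 0.634, -0.006, -0.002]
force: [-0.2, -1.7, -0.1]
gripper_width: 0.003
```

```bash
cat >> h.py <<'E'
def st():
    s=manip.read_state(); p=np.load('p.npy'); Rp=pose(p)[:3,:3]
    q=(s['tool_pos']-pose(p)[:3,3])@Rp; f=s['force']@Rp
    from scipy.spatial.transform import Rotation as R
    print('t',round(s['time'],2),'TCP printer',q.round(1),'F printer',f.round(2),'yawerr',round(R.from_quat(s['tool_rot']).as_euler('xyz')[2]-p[2],3),'gap to vertical',s['gripper_width'])
    return q,f
def blue(d,reg):
    h=cv2.cvtColor(d['pixels'],cv2.COLOR_RGB2HSV); m=((h[...,0]>95)&(h[...,0]<125)&(h[...,1]>90)&(h[...,2]>50)).astype(np.uint8)
    x0,y0,x1,y1=reg; k=np.zeros_like(m); k[y0:y1,x0:x1]=1; return m*k
E
python3 - <<'E'
from h import *
st()
d=snap('top','t4'); e=snap('scene','s4')
c=np.hstack([cv2.resize(cv2.imread('pics/t4.png')[165:295,190:330],(390,362)),cv2.resize(cv2.imread('pics/s4.png')[120:270,190:330],(390,418))[:362]])
cv2.imwrite('pics/c4.png',c)
E
```

```text
t 4.38 TCP printer [180.2   2.7 208.5] F printer [-1.67 -0.1  -0.15] yawerr -0.002 gap to vertical 0.0032374922233448984
```

View pics/c4.png

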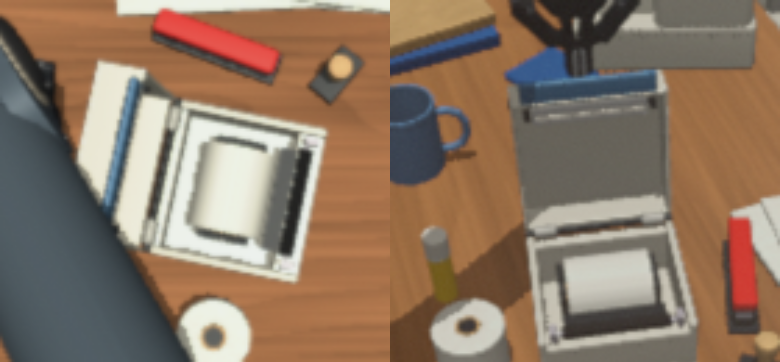

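Request:
jog_arm([
  {"jaw": 0, "tx": -12, "ty": 0, "tz": 0, "roll": 0},
  {"jaw": 0, "tx": -22, "ty": 0, "tz": 0, "roll": 0},
  {"jaw": 0, "tx": -25, "ty": 0, "tz": 0, "roll": 0},
  {"jaw": 0, "tx": -28, "ty": 0, "tz": 0, "roll": 0},
  {"jaw": 0, "tx": -30, "ty": 0, "tz": 0, "roll": 0},
  {"jaw": 0, "tx": -32, "ty": 0, "tz": 0, "roll": 0},
  {"jaw": 0, "tx": -35, "ty": 0, "tz": 0, "roll": 0},
  {"jaw": 0, "tx": -37, "ty": 0, "tz": 0, "roll": 0},
  {"jaw": 0, "tx": -40, "ty": 0, "tz": 0, "roll": 0},
  {"jaw": 0, "tx": -42, "ty": 0, "tz": 0, "roll": 0},
  {"jaw": 0, "tx": -45, "ty": 0, "tz": 0, "roll": 0},
  {"jaw": 0, "tx": -47, "ty": 0, "tz": 0, "roll": 0},
  {"jaw": 0, "tx": -50, "ty": 0, "tz": 0, "roll": 0},
  {"jaw": 0, "tx": -52, "ty": 0, "tz": 0, "roll": 0},
  {"jaw": 0, "tx": -55, "ty": 0, "tz": 0, "roll": 0},
  {"jaw": 0, "tx": -57, "ty": 0, "tz": 0, "roll": 0},
  {"jaw": 0, "tx": -60, "ty": 0, "tz": 0, "roll": 0},
  {"jaw": 0, "tx": -62, "ty": 0, "tz": 0, "roll": 0},
  {"jaw": 0, "tx": -65, "ty": 0, "tz": 0, "roll": 0},
])

```text
time: 6.07
tool_pos: [562.0, 103.3, 215.3]
tool_rot: [0.773, 0.635, 0.0, 0.0]
force: [0.2, 1.5, 2.5]
gripper_width: -0.001
```

```bash
cat >> h.py <<'E'
def lipmodel(d,th):
    p=np.load('p.npy'); P=[]
    for l in (147,167):
        for o in (0,8):
            for y in (-65,65): P.append(cov(th,l,o,y))
    q=proj(d,tow(p,np.array(P))).astype(np.float32)
    m=np.zeros((420,560),np.uint8); cv2.fillConvexPoly(m,cv2.convexHull(np.round(q).astype(np.int32)),1); return m
def theta(d,verbose=1):
    # blue lip: best overlap of blue mask with the model silhouette (bottom-edge blue objects excluded by model)
    m=blue(d,(200,120,330,330)); best=[]
    for th in np.arange(-0.05,1.75,0.01):
        L=lipmodel(d,th); i=(m&L).sum(); best.append((i/ max(1,L.sum()),th))
    best.sort(reverse=True)
    print('theta',[(round(a,2),round(float(b),2)) for a,b in best[:4]]); return best[0][1]
E
python3 - <<'E'
from h import *
for f in ('scene0','s4'): theta(dict(np.load(f'pics/{f}.npz')))
q,f=st(); d=snap('scene','s5'); theta(d)
P=np.load('p.npy')
E
```

```text
theta [(np.float64(0.67), 1.74), (np.float64(0.65), 1.72), (np.float64(0.64), 1.71), (np.float64(0.62), 1.73)]
theta [(np.float64(0.66), 1.74), (np.float64(0.65), 1.72), (np.float64(0.65), 1.71), (np.float64(0.62), 1.73)]
t 6.07 TCP printer [119.4  -0.3 215.3] F printer [1.52 0.14 2.53] yawerr -0.0 gap to vertical -0.0006683736098070206
theta [(np.float64(0.24), 1.74), (np.float64(0.23), 1.55), (np.float64(0.23), 1.53), (np.float64(0.23), 1.72)]
```

Request:
jog_arm([
  {"jaw": 0, "tx": -3, "ty": 0, "tz": 0, "roll": 0},
  {"jaw": 0, "tx": -6, "ty": 0, "tz": 0, "roll": 0},
  {"jaw": 0, "tx": -9, "ty": 0, "tz": 0, "roll": 0},
  {"jaw": 0, "tx": -12, "ty": 0, "tz": 0, "roll": 0},
  {"jaw": 0, "tx": -15, "ty": 0, "tz": 0, "roll": 0},
  {"jaw": 0, "tx": -17, "ty": 0, "tz": 0, "roll": 0},
  {"jaw": 0, "tx": -19, "ty": 0, "tz": 0, "roll": 0},
  {"jaw": 0, "tx": -21, "ty": 0, "tz": 0, "roll": 0},
  {"jaw": 0, "tx": -23, "ty": 0, "tz": 0, "roll": 0},
  {"jaw": 0, "tx": -25, "ty": 0, "tz": 0, "roll": 0},
  {"jaw": 0, "tx": -27, "ty": 0, "tz": 0, "roll": 0},
  {"jaw": 0, "tx": -29, "ty": 0, "tz": 0, "roll": 0},
])

```text
time: 7.12
tool_pos: [556.2, 74.8, 215.2]
tool_rot: [0.773, 0.635, -0.0, 0.0]
force: [-0.1, -0.3, 0.5]
gripper_width: 0.004
```

Run:
```python
from h import *
q,f=st(); d=snap('scene','s6')
m5=blue(dict(np.load('pics/s5.npz')),(230,120,300,270));m=blue(d,(230,120,300,270))
for k in (m5,m):
    r=np.where(k.sum(1)>15)[0]; print(r.min(),r.max(),k.sum())
for th in (1.7,1.5,1.4,1.3,1.25,1.2,1.15,1.1,1.0): print(th,proj(d,tow(np.load('p.npy'),np.array([cov(th,167,0),cov(th,167,8),cov(th,147,0)]))).round(0).tolist())
cv2.imwrite('pics/c6.png',cv2.resize(cv2.imread('pics/s6.png')[120:270,190:330],(560,600),interpolation=cv2.INTER_CUBIC))
```

```text
t 7.12 TCP printer [ 9.030e+01 -2.000e-01  2.152e+02] F printer [-0.3  -0.    0.48] yawerr -0.0 gap to vertical 0.004493607651222242
149 161 295
174 174 216
1.7 [[260.0, 148.0], [260.0, 147.0], [261.0, 155.0]]
1.5 [[262.0, 156.0], [261.0, 154.0], [262.0, 162.0]]
1.4 [[263.0, 160.0], [262.0, 158.0], [263.0, 166.0]]
1.3 [[264.0, 166.0], [263.0, 163.0], [264.0, 170.0]]
1.25 [[264.0, 168.0], [264.0, 166.0], [264.0, 173.0]]
1.2 [[264.0, 171.0], [264.0, 168.0], [264.0, 175.0]]
1.15 [[265.0, 174.0], [264.0, 171.0], [265.0, 178.0]]
1.1 [[265.0, 177.0], [265.0, 174.0], [265.0, 181.0]]
1.0 [[266.0, 184.0], [266.0, 181.0], [266.0, 186.0]]
```

View pics/c6.png

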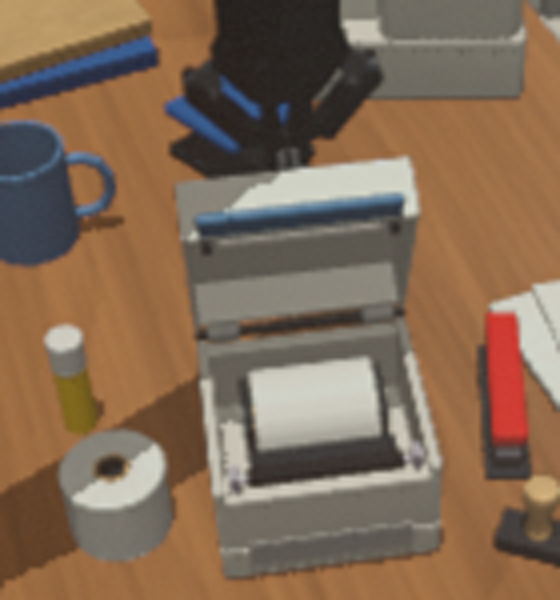

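The blue lip is at about (265,174), which puts the cover near 1.15, and the push force has gone to zero, so it is at or just past balance. I'll nudge it a little further, then go over the top and down in front in the same call.

Request:
jog_arm([
  {"jaw": 0, "tx": -3, "ty": 0, "tz": 0, "roll": 0},
  {"jaw": 0, "tx": -5, "ty": 0, "tz": 0, "roll": 0},
  {"jaw": 0, "tx": -7, "ty": 0, "tz": 0, "roll": 0},
  {"jaw": 0, "tx": -6, "ty": 0, "tz": -41, "roll": 0},
  {"jaw": 0, "tx": -7, "ty": 0, "tz": -60, "roll": 0},
  {"jaw": 0, "tx": -45, "ty": 0, "tz": -60, "roll": 0},
  {"jaw": 0, "tx": -86, "ty": 0, "tz": -60, "roll": 0},
  {"jaw": 0, "tx": -125, "ty": 0, "tz": -60, "roll": 0},
  {"jaw": 0, "tx": -139, "ty": 0, "tz": -50, "roll": 0},
  {"jaw": 0, "tx": -139, "ty": 0, "tz": -20, "roll": 0},
  {"jaw": 0, "tx": -139, "ty": 0, "tz": 20, "roll": 0},
])

```text
time: 8.08
tool_pos: [531.4, -63.5, 197.2]
tool_rot: [0.774, 0.633, 0.002, 0.003]
force: [1.3, 0.1, -0.6]
gripper_width: 0.003
```

Run:
```python
from h import *
q,f=st(); d=snap('scene','s7'); t=snap('top','t7')
c=np.hstack([cv2.resize(cv2.imread('pics/t7.png')[165:295,190:330],(390,362)),cv2.resize(cv2.imread('pics/s7.png')[120:270,190:330],(390,418))[:362]])
cv2.imwrite('pics/c7.png',c)
p=np.load('p.npy')
for th in (1.1,1.0,.9,.8,.7): print(th,((proj(d,tow(p,np.array([cov(th,167,0,-65),cov(th,167,0,65),cov(th,147,43,-75)])))-[190,120])*2.786+[390,0]).round(0).tolist())
```

```text
t 8.08 TCP printer [-50.2  -2.7 197.2] F printer [ 0.31 -1.25 -0.62] yawerr -0.004 gap to vertical 0.0027891440864164893
1.1 [[673.0, 152.0], [525.0, 168.0], [675.0, 116.0]]
1.0 [[676.0, 170.0], [528.0, 187.0], [678.0, 129.0]]
0.9 [[679.0, 188.0], [530.0, 205.0], [681.0, 144.0]]
0.8 [[681.0, 207.0], [532.0, 225.0], [684.0, 159.0]]
0.7 [[684.0, 226.0], [535.0, 244.0], [686.0, 175.0]]
```

View pics/c7.png

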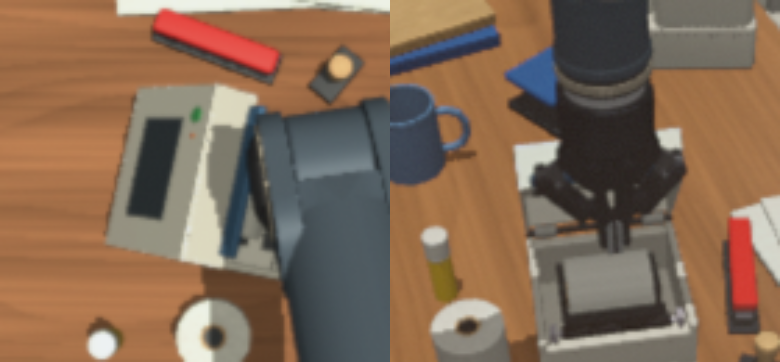

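The cover's far corner at (681,133) in the crop puts it near 1.0, and the fingers are already in front. I'll move up a little to catch it high.

Request:
jog_arm([
  {"jaw": 0, "tx": 8, "ty": 0, "tz": -10, "roll": 0},
  {"jaw": 0, "tx": 14, "ty": 0, "tz": -12, "roll": 0},
  {"jaw": 0, "tx": 14, "ty": 0, "tz": -12, "roll": 0},
  {"jaw": 0, "tx": 14, "ty": 0, "tz": -12, "roll": 0},
  {"jaw": 0, "tx": 14, "ty": 0, "tz": -12, "roll": 0},
  {"jaw": 0, "tx": 14, "ty": 0, "tz": -12, "roll": 0},
])

```text
time: 8.68
tool_pos: [532.3, -47.6, 208.0]
tool_rot: [0.773, 0.635, 0.0, 0.001]
force: [-0.0, -0.3, -0.5]
gripper_width: -0.003
```

Run:
```python
from h import *
q,f=st()
```

```text
t 8.68 TCP printer [-34.4  -0.5 208. ] F printer [-0.34 -0.02 -0.46] yawerr -0.0 gap to vertical -0.0028765233893186795
```

Request:
jog_arm([
  {"jaw": 0, "tx": 0, "ty": 0, "tz": 0, "roll": 0},
  {"jaw": 0, "tx": 0, "ty": 0, "tz": 0, "roll": 0},
  {"jaw": 0, "tx": 0, "ty": 0, "tz": 0, "roll": 0},
])

```text
time: 8.93
tool_pos: [531.9, -48.0, 207.2]
tool_rot: [0.773, 0.634, -0.0, 0.0]
force: [-0.4, -0.8, -0.4]
gripper_width: -0.0
```

Run:
```python
from h import *
q,f=st(); d=snap('scene','s8'); t=snap('top','t8'); p=np.load('p.npy')
for n,x in (('t7',None),('t8',t)):
    x=dict(np.load('pics/t7.npz')) if x is None else x
    m=blue(x,(255,195,300,270)); ys,xs=np.nonzero(m); print(n,len(xs),xs.mean().round(1),ys.mean().round(1),'row225 cols',np.nonzero(m[225])[0])
for th in (1,.95,.9,.85,.8,.75): 
    a=proj(t,tow(p,np.array([cov(th,167,0,y) for y in(-65,65)]+[cov(th,167,8,y) for y in (-65,65)])));print(th,a.round(1).tolist())
```

```text
t 8.93 TCP printer [-3.490e+01 -2.000e-01  2.072e+02] F printer [-0.86  0.27 -0.43] yawerr -0.001 gap to vertical -0.00016313439790677296
t7 194 275.7 234.1 row225 cols [276 277 278]
t8 20 279.0 254.1 row225 cols []
1 [[287.6, 203.5], [276.5, 258.4], [284.8, 202.7], [273.7, 257.8]]
0.95 [[290.4, 204.3], [279.5, 259.0], [287.8, 203.5], [276.7, 258.4]]
0.9 [[293.2, 205.2], [282.3, 259.6], [290.6, 204.4], [279.6, 259.0]]
0.85 [[295.7, 206.0], [284.9, 260.1], [293.3, 205.2], [282.4, 259.6]]
0.8 [[298.2, 206.8], [287.5, 260.6], [295.9, 206.0], [285.1, 260.2]]
0.75 [[300.4, 207.6], [289.8, 261.1], [298.3, 206.8], [287.6, 260.7]]
```

Run:
```python
import numpy as np
t0=.875
for k in range(1,44):
    t=t0-.015*min(k,3)/3*1 if k<1 else t0-.015*k
    print(k,round(t,3),round(-167*(np.cos(t)-np.cos(t0)),1),round(167*(np.sin(t0)-np.sin(t)),1),end=' | ')
```

```text
1 0.86 -1.9 1.6 | 2 0.845 -3.8 3.3 | 3 0.83 -5.7 4.9 | 4 0.815 -7.5 6.6 | 5 0.8 -9.3 8.4 | 6 0.785 -11.1 10.1 | 7 0.77 -12.8 11.9 | 8 0.755 -14.6 13.7 | 9 0.74 -16.3 15.6 | 10 0.725 -18.0 17.4 | 11 0.71 -19.6 19.3 | 12 0.695 -21.2 21.2 | 13 0.68 -22.8 23.2 | 14 0.665 -24.4 25.1 | 15 0.65 -25.9 27.1 | 16 0.635 -27.4 29.1 | 17 0.62 -28.9 31.1 | 18 0.605 -30.3 33.2 | 19 0.59 -31.7 35.3 | 20 0.575 -33.1 37.4 | 21 0.56 -34.4 39.5 | 22 0.545 -35.8 41.6 | 23 0.53 -37.0 43.8 | 24 0.515 -38.3 45.9 | 25 0.5 -39.5 48.1 | 26 0.485 -40.7 50.3 | 27 0.47 -41.8 52.5 | 28 0.455 -43.0 54.8 | 29 0.44 -44.0 57.0 | 30 0.425 -45.1 59.3 | 31 0.41 -46.1 61.6 | 32 0.395 -47.1 63.9 | 33 0.38 -48.0 66.2 | 34 0.365 -49.0 68.6 | 35 0.35 -49.8 70.9 | 36 0.335 -50.7 73.3 | 37 0.32 -51.5 75.6 | 38 0.305 -52.2 78.0 | 39 0.29 -53.0 80.4 | 40 0.275 -53.7 82.8 | 41 0.26 -54.3 85.2 | 42 0.245 -55.0 87.7 | 43 0.23 -55.6 90.1 |
```

Request:
jog_arm([
  {"jaw": 0, "tx": -1.9, "ty": 0, "tz": 1.6, "roll": 0},
  {"jaw": 0, "tx": -3.8, "ty": 0, "tz": 3.3, "roll": 0},
  {"jaw": 0, "tx": -5.7, "ty": 0, "tz": 4.9, "roll": 0},
  {"jaw": 0, "tx": -7.5, "ty": 0, "tz": 6.6, "roll": 0},
  {"jaw": 0, "tx": -9.3, "ty": 0, "tz": 8.4, "roll": 0},
  {"jaw": 0, "tx": -11.1, "ty": 0, "tz": 10.1, "roll": 0},
  {"jaw": 0, "tx": -12.8, "ty": 0, "tz": 11.9, "roll": 0},
  {"jaw": 0, "tx": -14.6, "ty": 0, "tz": 13.7, "roll": 0},
  {"jaw": 0, "tx": -16.3, "ty": 0, "tz": 15.6, "roll": 0},
  {"jaw": 0, "tx": -18, "ty": 0, "tz": 17.4, "roll": 0},
  {"jaw": 0, "tx": -19.6, "ty": 0, "tz": 19.3, "roll": 0},
  {"jaw": 0, "tx": -21.2, "ty": 0, "tz": 21.2, "roll": 0},
])

```text
time: 10.03
tool_pos: [527.9, -68.5, 185.9]
tool_rot: [0.773, 0.635, -0.0, 0.0]
force: [0.6, -0.3, -0.1]
gripper_width: -0.003
```

Run:
```python
from h import *
q,f=st(); d=snap('scene','s9')
p=np.load('p.npy')
for th in (.9,.8,.7,.6): print(th,proj(d,tow(p,np.array([cov(th,147,43,-75),cov(th,147,43,75)]))).round(1).tolist())
i=cv2.imread('pics/s9.png')[150:270,220:320]; cv2.imwrite('pics/c9.png',cv2.resize(i,(600,720),interpolation=cv2.INTER_CUBIC)[:600])
```

```text
t 10.03 TCP printer [-55.8  -0.2 185.9] F printer [-0.17 -0.69 -0.14] yawerr -0.0 gap to vertical -0.003373403127123611
0.9 [[294.4, 171.6], [234.3, 178.3]]
0.8 [[295.4, 177.1], [234.9, 184.0]]
0.7 [[296.3, 182.9], [235.6, 189.9]]
0.6 [[297.1, 188.9], [236.4, 196.1]]
```

View pics/c9.png

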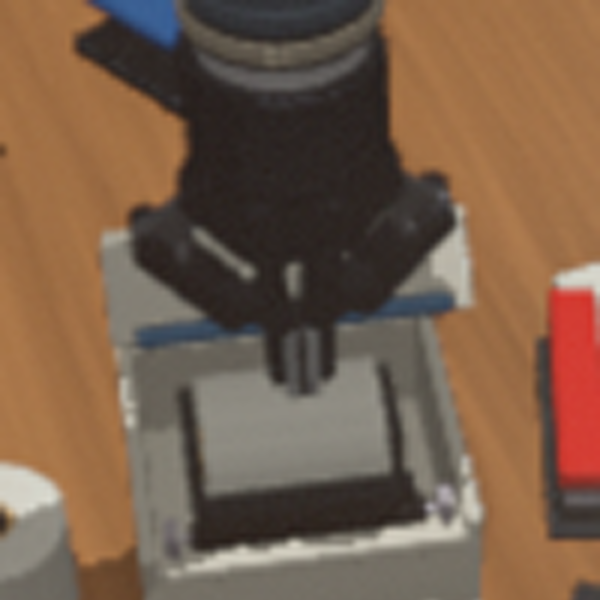

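The lip is resting on the fingers at about (305,335) in the crop. The cover's top corners put it near 0.69, where I expected 0.695. I'll carry on down the arc.

Request:
jog_arm([
  {"jaw": 0, "tx": -1.6, "ty": 0, "tz": 2, "roll": 0},
  {"jaw": 0, "tx": -3.2, "ty": 0, "tz": 3.9, "roll": 0},
  {"jaw": 0, "tx": -4.7, "ty": 0, "tz": 5.9, "roll": 0},
  {"jaw": 0, "tx": -6.2, "ty": 0, "tz": 7.9, "roll": 0},
  {"jaw": 0, "tx": -7.7, "ty": 0, "tz": 9.9, "roll": 0},
  {"jaw": 0, "tx": -9.1, "ty": 0, "tz": 12, "roll": 0},
  {"jaw": 0, "tx": -10.5, "ty": 0, "tz": 14.1, "roll": 0},
  {"jaw": 0, "tx": -11.9, "ty": 0, "tz": 16.2, "roll": 0},
  {"jaw": 0, "tx": -13.2, "ty": 0, "tz": 18.3, "roll": 0},
  {"jaw": 0, "tx": -14.6, "ty": 0, "tz": 20.4, "roll": 0},
  {"jaw": 0, "tx": -15.8, "ty": 0, "tz": 22.6, "roll": 0},
  {"jaw": 0, "tx": -17.1, "ty": 0, "tz": 24.7, "roll": 0},
  {"jaw": 0, "tx": -18.3, "ty": 0, "tz": 26.9, "roll": 0},
])

```text
time: 11.17
tool_pos: [524.2, -86.4, 158.9]
tool_rot: [0.773, 0.635, -0.0, -0.0]
force: [-1.5, -1.4, -0.1]
gripper_width: -0.001
```

Run:
```python
from h import *
q,f=st(); d=snap('scene','s10')
# bright-ish lip: bottom blue edge rows at columns left/right of fingers
p=np.load('p.npy')
def rows(d,cols):
    m=blue(d,(235,150,310,260)); return [(c,np.nonzero(m[:,c])[0].tolist()) for c in cols]
for n in ('s9','s10'): print(n,rows(dict(np.load(f'pics/{n}.npz')),(246,250,286,290)))
for th in (.75,.7,.65,.6,.55,.5,.45):
    a=proj(d,tow(p,np.array([cov(th,l,o,y) for l,o in((167,0),(167,8),(147,8)) for y in(-65,65)])));
    print(th,[[round(float(np.interp(c,[a[i+1,0],a[i,0]],[a[i+1,1],a[i,1]])),1) for c in (246,250,286,290)] for i in (0,2,4)])
```

```text
t 11.17 TCP printer [-7.400e+01 -1.000e-01  1.589e+02] F printer [-1.68  1.24 -0.13] yawerr -0.0 gap to vertical -0.0012709674312342293
s9 [(246, [150, 151, 152, 153, 154, 155, 156, 157, 205, 206]), (250, [205]), (286, [201]), (290, [200])]
s10 [(246, [150, 151, 152, 153, 154, 155, 156, 157, 218]), (250, [150, 151, 152, 153, 154, 155, 156]), (286, []), (290, [])]
0.75 [[203.5, 203.1, 198.7, 198.3], [200.2, 199.7, 195.4, 194.9], [200.1, 199.7, 195.4, 194.9]]
0.7 [[207.0, 206.6, 202.2, 201.7], [203.7, 203.2, 198.9, 198.4], [203.2, 202.7, 198.4, 197.9]]
0.65 [[210.5, 210.0, 205.7, 205.2], [207.2, 206.7, 202.4, 201.9], [206.2, 205.7, 201.4, 200.9]]
0.6 [[214.0, 213.5, 209.1, 208.6], [210.7, 210.2, 205.8, 205.3], [209.2, 208.7, 204.4, 203.9]]
0.55 [[217.4, 216.9, 212.5, 212.0], [214.1, 213.7, 209.2, 208.7], [212.2, 211.7, 207.3, 206.8]]
0.5 [[220.7, 220.2, 215.8, 215.3], [217.6, 217.1, 212.6, 212.1], [215.1, 214.7, 210.2, 209.7]]
0.45 [[224.0, 223.5, 219.0, 218.5], [220.9, 220.4, 215.9, 215.4], [218.0, 217.6, 213.1, 212.6]]
```

Request:
jog_arm([
  {"jaw": 0, "tx": -1.2, "ty": 0, "tz": 2.2, "roll": 0},
  {"jaw": 0, "tx": -2.3, "ty": 0, "tz": 4.4, "roll": 0},
  {"jaw": 0, "tx": -3.5, "ty": 0, "tz": 6.7, "roll": 0},
  {"jaw": 0, "tx": -4.5, "ty": 0, "tz": 8.9, "roll": 0},
  {"jaw": 0, "tx": -5.6, "ty": 0, "tz": 11.2, "roll": 0},
  {"jaw": 0, "tx": -6.6, "ty": 0, "tz": 13.5, "roll": 0},
  {"jaw": 0, "tx": -7.6, "ty": 0, "tz": 15.8, "roll": 0},
  {"jaw": 0, "tx": -8.4, "ty": 0, "tz": 18, "roll": 0},
])

```text
time: 11.88
tool_pos: [522.6, -94.6, 140.9]
tool_rot: [0.773, 0.635, -0.0, -0.0]
force: [-2.2, -1.0, -0.6]
gripper_width: 0.002
```

```bash
cat >> h.py <<'E'
def lipth(d):
    # lip front-face centre at columns beside the fingers, blue-minus-red profile
    p=np.load('p.npy'); im=d['pixels'].astype(float); bl=im[...,2]-im[...,0]; out=[]
    ths=np.arange(-.1,1.3,.01)
    for c in (244,248,252,282,286,290):
        mods=[]
        for th in ths:
            a=proj(d,tow(p,np.array([cov(th,167,4,y) for y in(-65,65)]))); mods.append(np.interp(c,[a[1,0],a[0,0]],[a[1,1],a[0,1]]))
        col=np.clip(bl[170:285,c],0,None); k=int(col.argmax()); w=slice(max(0,k-4),k+5)
        if col[k]<10: continue
        r=170+(np.arange(115)[w]*col[w]).sum()/col[w].sum(); out.append(round(float(np.interp(r,mods,ths[::1]) if mods[0]<mods[-1] else np.interp(r,mods[::-1],ths[::-1])),3))
    print('lip theta',out)
E
python3 - <<'E'
from h import *
st(); lipth(dict(np.load('pics/s9.npz'))); lipth(dict(np.load('pics/s10.npz'))); lipth(snap('scene','s11'))
E
```

```text
t 11.88 TCP printer [-8.250e+01 -1.000e-01  1.409e+02] F printer [-1.43  1.93 -0.65] yawerr -0.0 gap to vertical 0.0016130946331553236
lip theta [0.696, 0.699, 0.698, 0.684, 0.698, 0.697]
lip theta [0.521, 0.516, 0.517, 0.502, 0.515]
lip theta [0.408, 0.407, 0.379, 0.407]
```

Request:
jog_arm([
  {"jaw": 0, "tx": -1, "ty": 0, "tz": 1, "roll": 0},
  {"jaw": 0, "tx": -2, "ty": 0, "tz": 2, "roll": 0},
  {"jaw": 0, "tx": -2.9, "ty": 0, "tz": 3.5, "roll": 0},
  {"jaw": 0, "tx": -3.8, "ty": 0, "tz": 5, "roll": 0},
  {"jaw": 0, "tx": -4.6, "ty": 0, "tz": 6.5, "roll": 0},
  {"jaw": 0, "tx": -5.4, "ty": 0, "tz": 8, "roll": 0},
  {"jaw": 0, "tx": -6.2, "ty": 0, "tz": 9.5, "roll": 0},
])

```text
time: 12.52
tool_pos: [521.5, -100.7, 131.6]
tool_rot: [0.773, 0.635, 0.0, 0.0]
force: [-0.2, -1.9, -0.8]
gripper_width: -0.003
```

Run:
```python
from h import *
st(); lipth(snap('scene','s12'))
```

```text
t 12.52 TCP printer [-88.6  -0.2 131.6] F printer [-1.85 -0.21 -0.83] yawerr -0.0 gap to vertical -0.003392449122740513
lip theta [0.301, 0.301, 0.271, 0.279, 0.301]
```

Request:
jog_arm([
  {"jaw": 0, "tx": -0.6, "ty": 0, "tz": 1.8, "roll": 0},
  {"jaw": 0, "tx": -1.2, "ty": 0, "tz": 3.6, "roll": 0},
  {"jaw": 0, "tx": -1.7, "ty": 0, "tz": 5.4, "roll": 0},
  {"jaw": 0, "tx": -2.2, "ty": 0, "tz": 7.2, "roll": 0},
  {"jaw": 0, "tx": -2.7, "ty": 0, "tz": 9, "roll": 0},
  {"jaw": 0, "tx": -3.2, "ty": 0, "tz": 10.9, "roll": 0},
  {"jaw": 0, "tx": -3.6, "ty": 0, "tz": 12.7, "roll": 0},
  {"jaw": 0, "tx": -4, "ty": 0, "tz": 14.6, "roll": 0},
])

```text
time: 13.23
tool_pos: [520.7, -104.6, 116.9]
tool_rot: [0.773, 0.635, -0.0, 0.0]
force: [-0.4, -1.3, -1.4]
gripper_width: -0.002
```

Run:
```python
from h import *
st(); lipth(snap('scene','s13'))
```

```text
t 13.23 TCP printer [-92.6  -0.2 116.9] F printer [-1.33  0.11 -1.45] yawerr -0.0 gap to vertical -0.001999557268661099
lip theta [0.197, 0.189, 0.165, 0.167, 0.189]
```

Request:
jog_arm([
  {"jaw": 0, "tx": -0.1, "ty": 0, "tz": 1.5, "roll": 0},
  {"jaw": 0, "tx": -0.3, "ty": 0, "tz": 3.3, "roll": 0},
  {"jaw": 0, "tx": -0.5, "ty": 0, "tz": 5.2, "roll": 0},
  {"jaw": 0, "tx": -0.8, "ty": 0, "tz": 7.1, "roll": 0},
  {"jaw": 0, "tx": -1, "ty": 0, "tz": 9, "roll": 0},
  {"jaw": 0, "tx": -1.2, "ty": 0, "tz": 11, "roll": 0},
  {"jaw": 0, "tx": -1.4, "ty": 0, "tz": 13, "roll": 0},
  {"jaw": 0, "tx": -1.6, "ty": 0, "tz": 15, "roll": 0},
])

```text
time: 13.95
tool_pos: [520.4, -106.0, 101.9]
tool_rot: [0.773, 0.635, 0.0, -0.0]
force: [-0.2, -1.9, -1.5]
gripper_width: -0.002
```

Run:
```python
from h import *
st(); lipth(snap('scene','s14'))
```

```text
t 13.95 TCP printer [-94.   -0.2 101.9] F printer [-1.86 -0.18 -1.5 ] yawerr -0.0 gap to vertical -0.00234708022576031
lip theta [0.097, 0.097, 0.068, 0.072, 0.089]
```

Request:
jog_arm([
  {"jaw": 0, "tx": 0, "ty": 0, "tz": 1.2, "roll": 0},
  {"jaw": 0, "tx": 0, "ty": 0, "tz": 2.5, "roll": 0},
  {"jaw": 0, "tx": -0.1, "ty": 0, "tz": 3.8, "roll": 0},
  {"jaw": 0, "tx": -0.2, "ty": 0, "tz": 5.1, "roll": 0},
  {"jaw": 0, "tx": -0.2, "ty": 0, "tz": 6.4, "roll": 0},
  {"jaw": 0, "tx": -0.2, "ty": 0, "tz": 7.7, "roll": 0},
  {"jaw": 0, "tx": -0.3, "ty": 0, "tz": 9, "roll": 0},
  {"jaw": 0, "tx": -0.3, "ty": 0, "tz": 10.3, "roll": 0},
])

```text
time: 14.67
tool_pos: [520.5, -106.1, 91.7]
tool_rot: [0.773, 0.635, 0.0, 0.0]
force: [-0.2, -1.8, 1.5]
gripper_width: 0.001
```

Run:
```python
from h import *
st(); lipth(snap('scene','s15'))
```

```text
t 14.67 TCP printer [-94.2  -0.3  91.7] F printer [-1.77 -0.15  1.51] yawerr -0.0 gap to vertical 0.001195650680302527
lip theta [0.084, 0.082, 0.032, 0.034, 0.072]
```

Run:
```python
from h import *
a=[cv2.resize(cv2.imread(f'pics/{n}.png')[185:275,225:310],(400,424),interpolation=cv2.INTER_CUBIC) for n in ('s14','s15')]
cv2.imwrite('pics/c15.png',np.hstack(a))
```

```text
(no output)
```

View pics/c15.png

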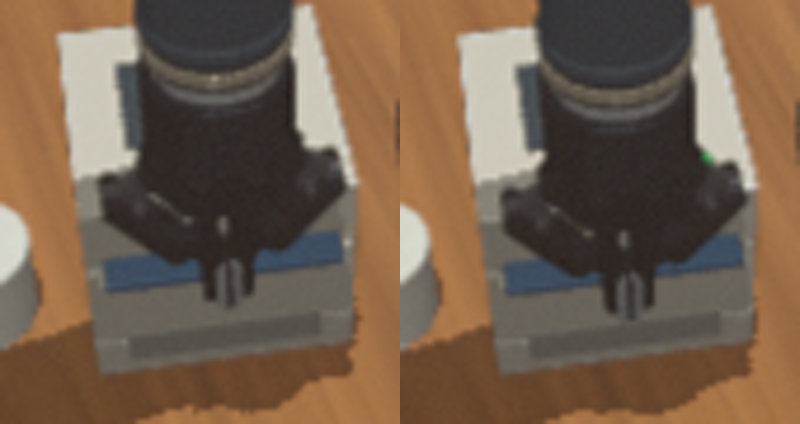

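Run:
```python
from h import *
d=dict(np.load('pics/s15.npz'));p=np.load('p.npy')
f=lambda P:((proj(d,tow(p,np.array(P)))-[225,185])*4.706).round(0).tolist()
print('base bottom',f([[-62,75,0],[-62,-75,0]]))
for th in (0,.05,.1): print(th,'lip bot',f([cov(th,167,0,65),cov(th,167,0,-65)]),'edge',f([cov(th,147,43,75),cov(th,147,43,-75)]),'rear',f([cov(th,0,43,75),cov(th,0,43,-75)]))
```

```text
base bottom [[97.0, 381.0], [350.0, 346.0]]
0 lip bot [[104.0, 299.0], [342.0, 268.0]] edge [[75.0, 221.0], [355.0, 185.0]] rear [[54.0, 35.0], [308.0, 6.0]]
0.05 lip bot [[103.0, 289.0], [342.0, 258.0]] edge [[73.0, 208.0], [354.0, 173.0]] rear [[54.0, 33.0], [307.0, 3.0]]
0.1 lip bot [[101.0, 278.0], [342.0, 247.0]] edge [[72.0, 195.0], [354.0, 160.0]] rear [[54.0, 30.0], [307.0, 1.0]]
```

Pressing down on the lip now meets resistance (Fz has turned to +1.5 N) and it no longer moves. Its corner matches the shut model, so the cover is seated on the base. I'll draw the hand straight off the front, then up.

Request:
jog_arm([
  {"jaw": 0, "tx": -1, "ty": 0, "tz": 0, "roll": 0},
  {"jaw": 0, "tx": -2.5, "ty": 0, "tz": 0, "roll": 0},
  {"jaw": 0, "tx": -5, "ty": 0, "tz": 0, "roll": 0},
  {"jaw": 0, "tx": -15, "ty": 0, "tz": 0, "roll": 0},
  {"jaw": 0, "tx": -35, "ty": 0, "tz": 0, "roll": 0},
  {"jaw": 0, "tx": -70, "ty": 0, "tz": 0, "roll": 0},
  {"jaw": 0, "tx": -110, "ty": 0, "tz": -10, "roll": 0},
  {"jaw": 0, "tx": -140, "ty": 0, "tz": -40, "roll": 0},
  {"jaw": 0, "tx": -170, "ty": 0, "tz": -80, "roll": 0},
  {"jaw": 0, "tx": -200, "ty": 0, "tz": -120, "roll": 0},
  {"jaw": 0, "tx": -230, "ty": 0, "tz": -150, "roll": 0},
  {"jaw": 0, "tx": -230, "ty": 0, "tz": -150, "roll": 0},
  {"jaw": 0, "tx": -230, "ty": 0, "tz": -150, "roll": 0},
])

```text
time: 15.8
tool_pos: [475.3, -337.9, 245.7]
tool_rot: [0.775, 0.632, 0.0, 0.004]
force: [0.9, 0.4, 0.2]
gripper_width: 0.002
```

Run:
```python
from h import *
st(); d=snap('scene','s16'); lipth(d); t=snap('top','t16')
a=[cv2.resize(cv2.imread('pics/s16.png')[120:280,185:345],(400,400),interpolation=cv2.INTER_CUBIC),cv2.resize(cv2.imread('pics/t16.png')[165:305,190:330],(400,400),interpolation=cv2.INTER_CUBIC)]
cv2.imwrite('pics/c16.png',np.hstack(a))
t0=dict(np.load('pics/top0.npz'))['pixels'].astype(int); df=np.abs(t['pixels'].astype(int)-t0).max(2)
for n,(x,y,w) in dict(roll=(266,286,10),glue=(227,288,6),stapler=(268,181,12),stamp=(311,191,8),mug=(143,284,14),punch=(133,213,16),tray=(426,274,12)).items(): print(n,df[y-w:y+w,x-w:x+w].mean().round(1))
```

```text
t 15.8 TCP printer [-330.3   -1.1  245.7] F printer [ 0.54 -0.84  0.19] yawerr -0.008 gap to vertical 0.0018170890476464925
lip theta [0.09, 0.093]
roll 0.4
glue 0.5
stapler 0.6
stamp 0.6
mug 0.7
punch 0.7
tray 119.5
```

View pics/c16.png

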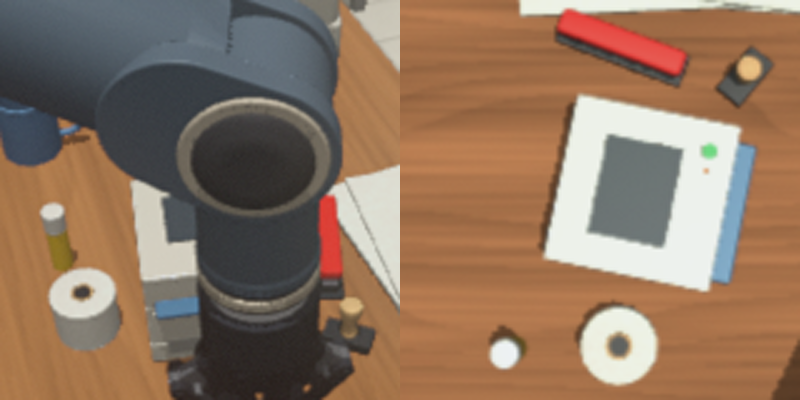

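Request:
jog_arm([
  {"jaw": 0, "tx": 0, "ty": 0, "tz": -40, "roll": 0},
  {"jaw": 0, "tx": 0, "ty": 0, "tz": -40, "roll": 0},
  {"jaw": 0, "tx": 0, "ty": 0, "tz": -40, "roll": 0},
  {"jaw": 0, "tx": 0, "ty": 0, "tz": -40, "roll": 0},
])

```text
time: 16.23
tool_pos: [475.3, -330.3, 280.4]
tool_rot: [0.772, 0.635, -0.0, -0.001]
force: [0.6, 0.2, 0.3]
gripper_width: -0.002
```

Run:
```python
from h import *
from bench import ticket
st(); t=snap('top','t17')
for a in ('t16','t17'):
    m=blue(dict(np.load(f'pics/{a}.npz')),(295,205,330,275)); ys,xs=np.nonzero(m); print(a,len(xs),xs.mean(),ys.mean())
p=np.load('p.npy')
for th in (0,.1): print(th,proj(t,tow(p,np.array([cov(th,157,8)]))))
print(ticket.close_job())
```

```text
t 16.23 TCP printer [-322.8    0.4  280.4] F printer [ 0.31 -0.55  0.29] yawerr 0.002 gap to vertical -0.0017221956675837484
t16 12 310.3333333333333 220.41666666666666
t17 16 309.875 222.0
0 [[306.45664867 239.21409527]]
0.1 [[306.27080738 238.80163816]]
the job is handed in; nothing more can be done
None
```

The cover is shut and the job is handed in at 16.2 s of the 45 s allowed, with the robot touching nothing.

**What I did:** I pushed the cover forward from behind with the closed fingers until the push force went to zero at about 1.15 rad. I nudged it a little further, then went over the top. The fingers were in front while it was still near 1.0. The lip came down onto the outer side of the closed fingers at about 0.9, and I lowered it along its arc to the base at roughly 0.15 rad/s. The last part was held by light contact, with friction on the upright finger carrying the lip. The highest contact force I read was about 3 N.

**Last checks:**
- **Shut:** The vertical force changed sign when the cover seated. The lip's image position did not change when I took the hand away, and the final top view shows the cover level on the base.
- **Other items:** The spare roll, glue stick, stapler, stamp, mug and punch look unchanged in the before and after top views.

**What disagreed or could not be checked:**
- **Shut angle:** The scene-camera estimate still read 0.03 to 0.09 rad when the cover was shut. I take this as calibration bias, because the forces and the unchanged lip both say it is seated.
- **Final camera check:** The last top-camera lip check was inconclusive, as too few blue pixels were found.
- **Clip tray:** The arm hid it in the final top view, so I did not check it by image. The hand stayed more than 200 mm above it.

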